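# Lay a bottle down for its leak check

## Task

The tilting cradle of the leak-check stand was left lying down. Push it back upright, push the bottle that stands on the lane along until it stands home against the cradle's back, and only then tip bottle and cradle over together, so that the bottle lies down in the cradle with its cap over the drip tray. Do it all by gentle pushes of the fingers, without gripping, squeezing or lifting the bottle, and do not disturb the other things on the bench.

Things in the scene. Friction and masses are not known exactly. Their poses are not given: they have to be found in the camera images.
- stand: Leak-check stand, fixed to the bench: aluminium base 385 x 116 mm, 12 mm thick, carrying in a row the lane, the tilting cradle and the drip tray. Origin on the bench under the cradle's pivot; x runs along the row toward the tray (to the robot's right), y across it, away from the robot, z up.
- lane_mouth (a point): Middle of the lane's open end, on its top, 30 mm above the bench; x = -194 mm in the stand's frame. The lane is a level steel plate from here to x = -73 mm, between two guide rods (8 mm thick, 58 mm above the bench, posts to 64 mm) that are 92 mm apart here and narrow to 64 mm at the cradle's end.
- pivot (a point): Middle of the cradle's hinge line, which runs along the stand's y, 26 mm above the bench (x = 0). Hinge brackets and the black damper stay under 40 mm above the bench.
- cradle (a joint): Tilt of the cradle, rad: 0 = upright (foot plate flat, level with the lane; back upright), 1.57 = lying down, its back level over the base. Its top tips toward the tray. The damped hinge lets the empty cradle fall softly to either side of about 0.8 rad; with the bottle it goes down by itself from about 0.6 rad. Tilting it from upright takes about 0.06 N m empty, 0.12 N m loaded.
- foot_edge (a point): Middle of the free edge of the cradle's foot plate (steel, 72 mm wide, 5 mm thick), 71 mm from the pivot. With the cradle down the foot plate stands upright across the lane's end: this edge is then 97 mm above the bench and the plate's tray-side face at x = 3 mm in the stand's frame. Pushing the plate toward the lane from that side stands the cradle up.
- cradle_seat (a point): Where the middle of the bottle's underside belongs, on the foot plate, 31.5 mm from the pivot; moves with the cradle. z axis: from the foot plate along the back. Cradle upright: x = -31.5 mm, y = 0, 29 mm above the bench in the stand's frame. The back is 72 mm wide, 91 mm long, with two black strips forming a V round the bottle; lying down they reach 45 mm above the bench.
- tray (a point): Middle of the drip tray's mouth: steel tray 80 x 104 mm with white paper in it, its rim 30 mm above the bench, x = 142 mm in the stand's frame.
- bottle: Round white bottle with a grey ribbed screw cap, standing on the lane: 58 mm in diameter, 140 mm high with the cap, straight sides up to 95 mm, cap 37 mm in diameter; full, about 0.19 kg, smooth and slippery. Origin at the middle of its underside, z toward the cap.
- rail_clamp: Orange cross clamp, 66 x 72 x 28 mm, lying on the bench on the robot's side of the stand; not part of the work. Origin at the middle of its underside.
- box_cutter: Yellow box cutter, 31 x 173 x 21 mm, lying on the robot's side of the stand; not part of the work. Origin at the middle of its underside.
- photo_eye: Small black sensor, 61 x 20 x 35 mm, on the far side of the stand; not part of the work. Origin at the middle of its underside.
- ink_filter: White pleated filter cartridge, 51 mm in diameter, 108 mm high, standing on the far side of the stand; not part of the work. Origin at the middle of its underside.
- loose_cap: Grey screw cap, 62 mm in diameter, 26 mm high, on the far side of the stand; not part of the work. Origin at the middle of its underside.

How it is judged:
On the way, in this order (a step that is already met when the one before it is completed fails the run):
1. the empty cradle stands upright (value of joint cradle below 0.06 rad and horizontal distance between bottle and cradle_seat above 0.04 m), for 0.2 s.
2. the bottle stands home in the upright cradle, within 7 mm of its seat (value of joint cradle below 0.06 rad and horizontal distance between bottle and cradle_seat below 0.007 m and angle between bottle's own z axis and vertical below 0.06 rad), for 0.2 s.
At the end, for the whole second after the job is handed in: The cradle lies fully down (tilt over 1.5 rad) and the bottle lies at rest in it, its axis within 0.1 rad of the cradle's and its underside within 12 mm of its seat, so that its cap is over the drip tray (value of joint cradle above 1.5 rad and angle between the z axis of bottle and the z axis of cradle_seat, either way round below 0.1 rad and angle between bottle's own z axis and vertical above 1.45 rad and distance between bottle and cradle_seat below 0.012 m and linear speed of bottle below 0.01 m/s and angular speed of bottle below 0.1 rad/s); the robot touches nothing.
It fails at once if the bottle is lifted off the lane or the upright cradle (angle between bottle's own z axis and vertical below 0.3 rad and height (world z) of bottle above 0.045 m).
It fails at once if the bottle is tipped over outside the cradle, or taken out of it (angle between bottle's own z axis and vertical above 0.3 rad and distance between bottle and cradle_seat above 0.03 m).
It fails at once if the bottle is squeezed or pressed hard (over 20 N) (contact force between the fingers and bottle above 20 N).
It fails at once if another thing on the bench is moved by over 15 mm (distance of any of rail_clamp, box_cutter, photo_eye, ink_filter, loose_cap from where it was at the start of the episode above 0.015 m).
It also fails if it takes over 56 s, if anything falls off the work surface, if the arm or the gripper's body presses on something with over 40 N, if the wrist force passes 120 N, or if a joint passes its speed limit or range.

## Robot

A 7-joint arm with a two-finger parallel gripper is mounted at the origin on a cart in front of the work surface, level with it; the furniture and walls round the work are solid. World frame = base frame: x ahead of the robot, y to its left, z up, the work surface at z = 0. Lengths are in m, angles in rad, forces in N, time in s.
With the tool pointing down it reaches from about 0.4 to 0.85 m from the base axis. Payload 10.4 kg.
Tool frame: the origin (TCP) lies at the very end of the fingers, on their centre line; the grasp point (between the pads) lies 19 mm behind it; x points along the fingers, z is the direction in which the jaws open and shut, and the axes are right-handed (so a half turn about x gives the same grasp; the last joint's range is limited). The gripper opens to 85 mm and grips with 20 to 120 N. Pads are 22 mm wide; open, the fingers measure 114 mm over their backs; the gripper's body (76 mm by 85 mm) begins 54 mm behind the grasp point. The pads swing forward as they close: fully open they stand 13 mm farther back than shut.
Start: joints at [-1.237, 0.332, -0.065, 1.46, 0.022, 1.35, -0.088], TCP at [0.218, 0.586, 0.231] pointing down, gripper open.
Joint ranges: [-2.6, 2.6], [-0.5, 2.12], [-1.47, 1.34], [0.16, 2.42], [-1.27, 4.41], [0.06, 2.06], [-2.6, 2.6]. Speed limits (rad/s): [2.22, 2.22, 2.79, 2.79, 3.14, 3.14, 3.14].

## Interface

Orientations are given as a unit quaternion [x, y, z, w].
In Python, from workcell import telemetry, viewer, manip, spot_in, mark_of gives the robot as it stands. The module is installed in compiled form; this text tells all that it offers.
- The arm moves only by the shell command python3 -m crank 'ROWS' [FORCE]. ROWS is JSON, a list of rows, each a list of 3 entries, a list of its own where there are three numbers: the closure, from 0 (fully open) to 1 (shut), then the shift along the world's x, y, z in cm, then the turn, a rotation vector about the world's x, y, z in rad. A call has 1 to 12 rows; each row shifts and turns the commanded pose from where the row before left it; what a row does not reach is not made up. A row lasts 1/12 s, in which the tool goes at most 41.7 mm and 7.16 degrees, less where a joint would pass 70% of its speed; a pose out of reach is approached as far as the arm can. A call with a gripper value outside its range is refused whole. The fingers move at their own pace and stop on an object; FORCE is the grip in N (left out, the last holds). Time passes only in rows, so rows that do not move let the fingers close. It gives the time, the measured TCP pose, the force and the opening at its end, in the units of the state.
- telemetry.get_obs(): the state, without advancing time (a new reading comes with each control period).
- viewer.camera(name): name is "side" or "top"; returns a dict with "frame" (384x512x3 uint8, red, green, blue), "intrinsics" (3x3 intrinsics, pixels), "cam_to_world" (4x4, takes a point from camera to world coordinates). Camera axes: x right, y up, looking along -z (the intrinsics and any distortion apply to the point x, -y, -z); pixel columns grow to the right and rows downward; lengths in m; the calibration is good to about 2 mm. A picture is of the moment at which its call begins. There is no depth.
- manip.hand_in(): hands the job in, once; it reports no verdict.
Trained networks look in a picture, given as the dict that the camera call returned (one of the last four; its "shot" number tells which), for a name from the list of things; names that differ only in an ending like _2 or _b are one class to them, and where a whole thing is asked for, a point or a joint stands for the part that bears it (a point fixed in the world has none). Each returns a list of dicts, best first, with "conf" (0 to 1); they miss things now and then, are a little off and sometimes report something else, mostly with a low value. They report only what shows in the picture. A call takes as long as a camera call.
- spot_in(thing, picture): "location" ([x, y, z] in m, in the coordinates of the camera as it stood for that picture, good to about 4 mm: the middle of the surface that is visible of it).
- mark_of(thing, picture): "location" ([x, y, z] in m, in the coordinates of the camera as it stood for that picture, good to about 4 mm: a listed point, or the origin of a listed thing).
The state is a dict: "clock": time; "joint_pos": joint angles; "joint_velocities": joint speeds; "tau": joint torques, N m; "position": TCP position; "ee_rot": TCP orientation; "ft_force": force on the tool from outside, world axes, zero at the start; "torque": the same for the moment, N m; "grip_width": opening from 0.0 (shut) to 1.0 (fully open).
Only numpy, scipy, OpenCV 4.12 (cv2) and the standard library are available. Lean on these libraries where they do the work, as an engineer would, in place of code of your own. Each camera call takes 0.05 s, during which the arm holds its last target. There are 200 camera calls.

## Working session

There is one attempt and no reset: what is moved stays moved. The work goes in short steps, Python scripts to look and compute and a shell command to move; the robot and the scene stay as the last step left them, time stands still between calls to the robot, and variables do not carry over. Pictures are saved under pics/ and viewed, about 8 in all and at most 12, crops included, and the job is handed in when it is done.

```bash
mkdir -p pics; cat > h.py <<'E'
from workcell import telemetry, viewer, manip, spot_in, mark_of
import numpy as np, cv2
def W(p,l): return (np.array(p['cam_to_world'])@np.r_[l,1])[:3]
def find(fn,n,p,k=1):
    return [(np.round(W(p,r['location'])*1000).astype(int).tolist(),round(r['conf'],2)) for r in fn(n,p)[:k]]
E
python3 - <<'E'
from h import *
o=telemetry.get_obs();print(o['clock'],o['position'],o['ee_rot'],o['grip_width'],o['ft_force'])
P={}
for n in('side','top'):
    P[n]=viewer.camera(n); 
    for t in ['stand','lane_mouth','pivot','foot_edge','cradle_seat','tray','bottle','rail_clamp','box_cutter','photo_eye','ink_filter','loose_cap']:
        print(n,t,find(mark_of,t,P[n]))
cv2.imwrite('pics/a.png',np.hstack([P['side']['frame'],P['top']['frame']])[:,:,::-1][:, :])
im=cv2.imread('pics/a.png');cv2.imwrite('pics/a1.png',cv2.resize(np.vstack([im[:,:512],im[:,512:]]),(800,1200))[:600]);cv2.imwrite('pics/a2.png',cv2.resize(im[:,512:],(800,600)))
E
```

```text
0.0 [0.21817683 0.58527316 0.23048589] [-0.40365988  0.58120327  0.40302633  0.58037164] 1.00059644019625 [-0.50696693 -0.23254557  0.08784842]
side stand [([524, -71, -1], 0.98)]
side lane_mouth [([471, 121, 30], 0.63)]
side pivot [([523, -65, 21], 0.73)]
side foot_edge [([518, -69, 95], 0.89)]
side cradle_seat [([530, -75, 58], 0.56)]
side tray [([559, -207, 27], 0.79)]
side bottle [([486, 69, 30], 0.65)]
side rail_clamp [([368, 24, 0], 0.87)]
side box_cutter [([398, -174, 1], 0.57)]
side photo_eye []
side ink_filter [([672, -1, -2], 0.78)]
side loose_cap [([617, 65, 0], 0.84)]
top stand [([526, -70, 4], 0.61)]
top lane_mouth [([468, 120, 31], 0.73)]
top pivot [([519, -67, 27], 0.7)]
top foot_edge [([526, -70, 97], 0.75)]
top cradle_seat [([523, -71, 57], 0.58)]
top tray [([559, -207, 33], 0.75)]
top bottle [([487, 68, 27], 0.55)]
top rail_clamp [([370, 16, -1], 0.64)]
top box_cutter [([397, -178, -1], 0.56)]
top photo_eye [([525, -69, 98], 0.66)]
top ink_filter [([672, -6, -2], 0.62)]
top loose_cap [([618, 62, -1], 0.58)]
```

View pics/a1.png

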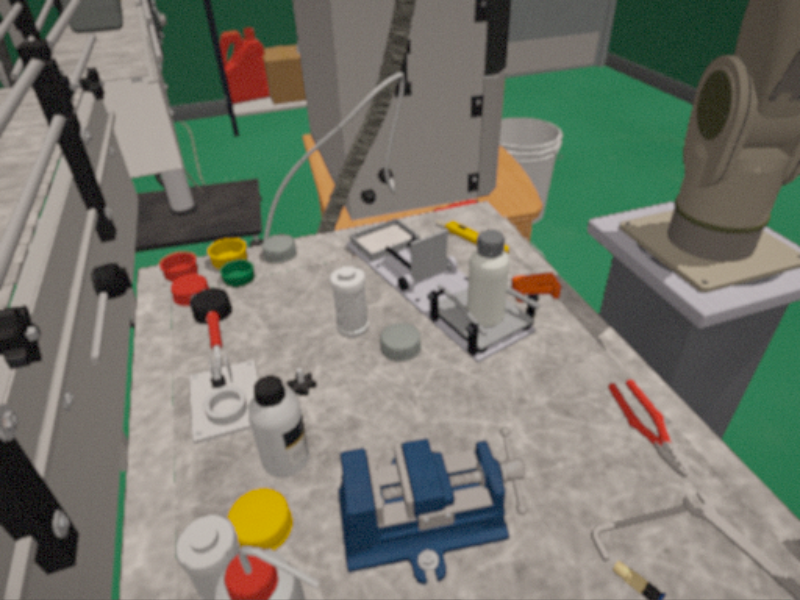

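View pics/a2.png

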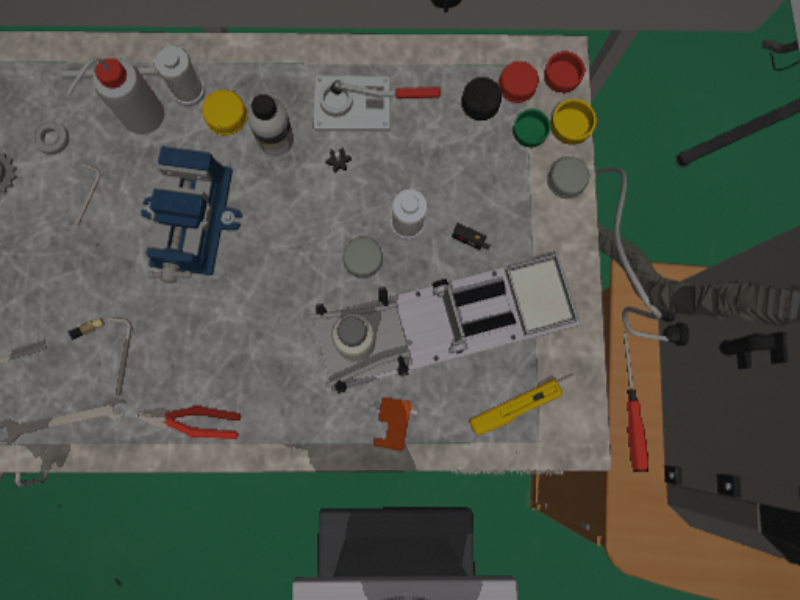

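```bash
python3 - <<'E'
import numpy as np
from scipy.spatial.transform import Rotation as R
print(R.from_quat([-0.40365988,0.58120327,0.40302633,0.58037164]).as_matrix().round(3))
# fit stand pose: points in stand frame vs world xy
S=np.array([[0,0],[-194,0],[0,0],[3,0],[142,0],[0,0],[-194,0],[0,0],[3,0],[142,0]],float)
Wd=np.array([[524,-71],[471,121],[523,-65],[518,-69],[559,-207],[526,-70],[468,120],[519,-67],[526,-70],[559,-207]],float)
s=S[:,0]+1j*S[:,1];w=Wd[:,0]+1j*Wd[:,1]
d=((w-w.mean())*np.conj(s-s.mean())).sum();a=np.angle(d);t=w.mean()-np.exp(1j*a)*s.mean()
print(a,np.degrees(a),t,abs(w-t-np.exp(1j*a)*s).round(1))
for n,p in dict(bottle=(486.5,68.5),clamp=(369,20),cutter=(397.5,-176),filt=(672,-3),cap=(617,63)).items(): print(n,np.round((p[0]+1j*p[1]-t)*np.exp(-1j*a),1))
E
```

```text
[[-0.    -0.937  0.349]
 [-0.001  0.349  0.937]
 [-1.    -0.    -0.001]]
-1.3032784998237938 -74.6723575700448 (521.8905160390358-67.95141400275634j) [3.7 1.9 3.2 5.  2.1 4.6 2.7 3.  3.4 2.1]
bottle (-141+1.9j)
clamp (-125.2-124.2j)
cutter (71.3-148.5j)
filt (-23+161.9j)
cap (-101.2+126.3j)
```

The side and top views agree. The stand is 74.7° clockwise of world x, with the foot plate upright at about (522,-68). The bottle is on the lane at stand x of about -141, and the tray is at the far right. I'll move to the tray side of the foot plate with the fingers shut.

```bash
R='';  python3 -m crank '[[1,[1.6,-3.4,0],[0,0,-0.05]],[1,[1.6,-3.4,0],[0,0,-0.05]],[1,[1.6,-3.4,0],[0,0,-0.05]],[1,[1.6,-3.4,0],[0,0,-0.05]],[1,[1.6,-3.4,0],[0,0,-0.05]],[1,[1.6,-3.4,0],[0,0,-0.05]],[1,[1.6,-3.4,0],[0,0,-0.05]],[1,[1.6,-3.4,0],[0,0,-0.05]],[1,[1.6,-3.4,0],[0,0,-0.05]],[1,[1.6,-3.4,0],[0,0,-0.05]],[1,[1.6,-3.4,0],[0,0,-0.05]],[1,[1.6,-3.4,0],[0,0,-0.05]]]' 30
python3 -m crank '[[1,[1.6,-3.4,0],[0,0,-0.05]],[1,[1.6,-3.4,0],[0,0,-0.05]],[1,[1.6,-3.4,0],[0,0,-0.05]],[1,[1.6,-3.4,0],[0,0,-0.05]],[1,[1.6,-3.4,0],[0,0,-0.05]],[1,[1.6,-3.4,0],[0,0,-0.05]],[1,[1.6,-3.4,0],[0,0,-0.05]],[1,[1.6,-3.4,0],[0,0,0]],[1,[0,0,0],[0,0,0]]]'
cat >> h.py <<'E'
from scipy.spatial.transform import Rotation as R
A=-1.3033;T=np.array([521.9,-68.0]);M=np.array([[np.cos(A),-np.sin(A)],[np.sin(A),np.cos(A)]])
def to_s(p): return M.T@(np.array(p[:2])*1000-T)   # world m -> stand mm
def to_w(x,y): return M@np.array([x,y])+T
def st():
    o=telemetry.get_obs();m=R.from_quat(o['ee_rot']).as_matrix()
    print('t',round(o['clock'],2),'tcp',(o['position']*1000).round(1),'stand',to_s(o['position']).round(1),'xaxis',m[:,0].round(3),'jaw deg',np.degrees(np.arctan2(m[1,2],m[0,2])).round(1),'f',np.round(o['ft_force'],1),'g',round(float(o['grip_width']),2))
E
python3 -c "
from h import *
st();print(to_w(36,0))"
```

```text
clock: 2.3
position: [0.4107, 0.1759, 0.2317]
ee_rot: [-0.213, 0.674, 0.213, 0.675]
ft_force: [1.8, -0.1, 0.9]
grip_width: -0.004
clock: 3.05
position: [0.5393, -0.1018, 0.2315]
ee_rot: [-0.092, 0.701, 0.089, 0.702]
ft_force: [-1.9, 0.2, 0.0]
grip_width: -0.001
t 3.05 tcp [ 539.3 -101.8  231.5] stand [37.2  7.8] xaxis [ 0.001 -0.004 -1.   ] jaw deg 14.7 f [-1.9  0.2  0. ] g -0.0
[ 531.41543489 -102.7196846 ]
```

```bash
python3 -m crank '[[1,[-0.2,0,-3],[0,0,0]],[1,[-0.2,0,-3],[0,0,0]],[1,[-0.2,0,-3],[0,0,0]],[1,[-0.2,0,-3],[0,0,0]],[1,[0,0,0],[0,0,0]]]'
python3 - <<'E'
from h import *
st()
P=[viewer.camera(n) for n in('side','top')]
for p in P:
  print(find(mark_of,'foot_edge',p),find(mark_of,'bottle',p),find(mark_of,'stand',p))
cv2.imwrite('pics/b.png',cv2.resize(np.vstack([P[0]['frame'][100:290,180:436],P[1]['frame'][130:280,180:436]]),None,fx=1.75,fy=1.75)[:,:,::-1])
E
```

```text
clock: 3.47
position: [0.5268, -0.0938, 0.1064]
ee_rot: [-0.093, 0.704, 0.093, 0.698]
ft_force: [-0.8, 0.3, -1.0]
grip_width: 0.002
t 3.47 tcp [526.8 -93.8 106.4] stand [26.1 -2.1] xaxis [-0.008 -0.    -1.   ] jaw deg 15.1 f [-0.8  0.3 -1. ] g 0.0
[([522, -69, 94], 0.9)] [([483, 74, 30], 0.55)] [([525, -69, -1], 0.86)]
[([524, -73, 97], 0.47)] [([485, 70, 31], 0.84)] [([524, -72, 4], 0.88)]
```

View pics/b.png

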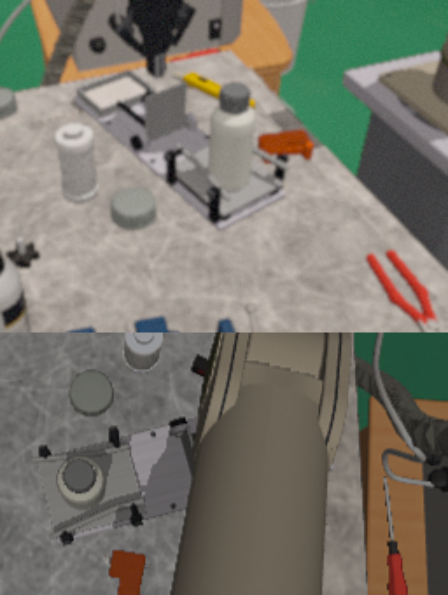

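The finger stands behind the foot plate, on the tray side (crop pixel about (155,65)), with the bottle well clear. I'll lower it and push the plate over.

```bash
sed -i 's/T=np.array(\[521.9,-68.0\])/T=np.array([523.0,-69.5])/' h.py
python3 -m crank '[[1,[0,0,-1.3],[0,0,0]],[1,[0,0,-1.3],[0,0,0]],[1,[-0.26,0.96,0],[0,0,0]],[1,[-0.2,0.7,0],[0,0,0]],[1,[-0.2,0.7,-0.1],[0,0,0]],[1,[-0.2,0.7,-0.2],[0,0,0]],[1,[-0.2,0.7,-0.4],[0,0,0]],[1,[0,0,0],[0,0,0]]]'
python3 - <<'E'
from h import *
st();p=viewer.camera('side')
print(find(mark_of,'foot_edge',p))
E
```

```text
clock: 4.53
position: [0.5197, -0.0543, 0.0783]
ee_rot: [-0.093, 0.701, 0.094, 0.701]
ft_force: [0.9, 1.0, -0.1]
grip_width: 0.003
t 4.53 tcp [519.7 -54.3  78.3] stand [-15.5   0.8] xaxis [ 0.001  0.001 -1.   ] jaw deg 15.3 f [ 0.9  1.  -0.1] g 0.0
[([511, -38, 91], 0.57)]
```

```bash

python3 -m crank '[[1,[-0.13,0.48,-0.5],[0,0,0]],[1,[-0.13,0.48,-0.6],[0,0,0]],[1,[-0.13,0.48,-0.6],[0,0,0]],[1,[-0.13,0.38,-0.5],[0,0,0]],[1,[-0.05,0.2,-0.4],[0,0,0]],[1,[0,0,0],[0,0,0]],[1,[0,0,0.5],[0,0,0]],[1,[0,0,1.5],[0,0,0]],[1,[0,0,2],[0,0,0]],[1,[0,0,3],[0,0,0]],[1,[0,0,3],[0,0,0]],[1,[0,0,3],[0,0,0]]]'
python3 - <<'E'
from h import *
st();p=viewer.camera('side');q=viewer.camera('top')
for s in (p,q): print([(n,find(mark_of,n,s)) for n in ('foot_edge','cradle_seat','bottle')])
cv2.imwrite('pics/c.png',cv2.resize(p['frame'][100:290,180:436],None,fx=2,fy=2)[:,:,::-1])
E
```

```text
clock: 5.63
position: [0.5134, -0.0371, 0.1839]
ee_rot: [-0.093, 0.701, 0.093, 0.701]
ft_force: [0.7, 0.3, -0.1]
grip_width: -0.001
t 5.63 tcp [513.4 -37.1 183.9] stand [-33.8  -0.7] xaxis [-0.001 -0.    -1.   ] jaw deg 15.1 f [ 0.7  0.3 -0.1] g -0.0
[('foot_edge', [([505, -2, 49], 0.84)]), ('cradle_seat', [([517, -41, 37], 0.72)]), ('bottle', [([484, 72, 32], 0.64)])]
[('foot_edge', [([505, -2, 51], 0.51)]), ('cradle_seat', []), ('bottle', [([487, 68, 31], 0.77)])]
```

View pics/c.png

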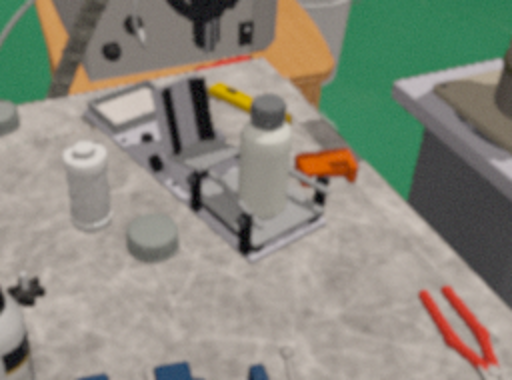

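The cradle is past its balance point and falling back upright, as the side view shows. Next I'll go over the bottle to its far side, leaning the tool back.

```bash

python3 -m crank '[[1,[0,0,3],[0,0,0]],[1,[-0.93,3.39,0.2],[-0.096,-0.026,0]],[1,[-0.93,3.39,0],[-0.096,-0.026,0]],[1,[-0.93,3.39,0],[-0.096,-0.026,0]],[1,[-0.93,3.39,0],[-0.096,-0.026,0]],[1,[-0.93,3.39,0],[-0.096,-0.026,0]],[1,[0,0,0],[0,0,0]],[1,[0,0,0],[0,0,0]]]'
python3 - <<'E'
from h import *
st();p=viewer.camera('side');q=viewer.camera('top')
for s in (p,q): print([(n,find(mark_of,n,s)) for n in ('foot_edge','cradle_seat','bottle')])
E
```

```text
clock: 6.7
position: [0.4668, 0.1335, 0.2123]
ee_rot: [-0.263, 0.658, -0.077, 0.701]
ft_force: [0.1, -0.4, 0.6]
grip_width: 0.001
t 6.7 tcp [466.8 133.5 212.3] stand [-210.6   -0.6] xaxis [ 0.122 -0.455 -0.882] jaw deg 15.5 f [ 0.1 -0.4  0.6] g 0.0
[('foot_edge', [([501, 3, 30], 0.83)]), ('cradle_seat', [([515, -40, 28], 0.8)]), ('bottle', [([368, 23, 0], 0.7)])]
[('foot_edge', [([506, -4, 31], 0.94)]), ('cradle_seat', [([513, -37, 29], 0.67)]), ('bottle', [([487, 68, 32], 0.61)])]
```

```bash

python3 -m crank '[[1,[0,0,-3.3],[0,0,0]],[1,[0,0,-3.3],[0,0,0]],[1,[0,0,-3.3],[0,0,0]],[1,[0,0,-3.3],[0,0,0]],[1,[0,0,0],[0,0,0]],[1,[0.21,-0.77,0],[0,0,0]],[1,[0.21,-0.77,0],[0,0,0]],[1,[0.16,-0.58,0],[0,0,0]],[1,[0.16,-0.58,0],[0,0,0]],[1,[0.21,-0.77,0],[0,0,0]],[1,[0.21,-0.77,0],[0,0,0]],[1,[0,0,0],[0,0,0]]]'
python3 - <<'E'
from h import *
st();p=viewer.camera('side');q=viewer.camera('top')
for s in (p,q): print([(n,find(mark_of,n,s)) for n in ('foot_edge','bottle')])
cv2.imwrite('pics/d.png',cv2.resize(p['frame'][100:290,180:436],None,fx=2,fy=2)[:,:,::-1])
E
```

```text
clock: 8.1
position: [0.4802, 0.0857, 0.0826]
ee_rot: [-0.259, 0.658, -0.08, 0.702]
ft_force: [0.1, -0.7, 0.5]
grip_width: -0.004
t 8.1 tcp [480.2  85.7  82.6] stand [-161.    -0.3] xaxis [ 0.121 -0.454 -0.883] jaw deg 15.0 f [ 0.1 -0.7  0.5] g -0.0
[('foot_edge', [([502, -1, 30], 0.7)]), ('bottle', [([492, 50, 31], 0.87)])]
[('foot_edge', [([504, 1, 31], 0.84)]), ('bottle', [([493, 45, 32], 0.96)])]
```

View pics/d.png

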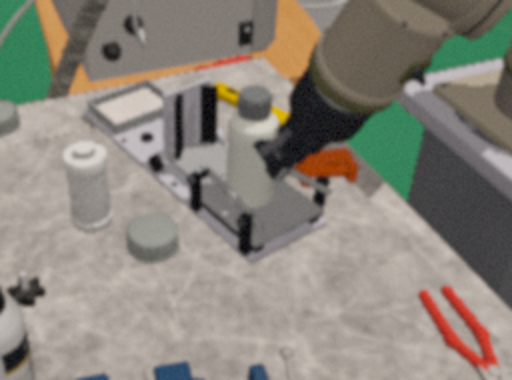

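The cradle is upright. The bottle still stands on the lane with the finger behind it (crop pixel about (280,150)) and is sliding along properly.

```bash

python3 -m crank '[[1,[0.18,-0.68,0],[0,0,0]],[1,[0.18,-0.68,0],[0,0,0]],[1,[0.18,-0.68,0],[0,0,0]],[1,[0.18,-0.68,0],[0,0,0]],[1,[0.18,-0.68,0],[0,0,0]],[1,[0.18,-0.68,0],[0,0,0]],[1,[0.18,-0.68,0],[0,0,0]],[1,[0.18,-0.68,0],[0,0,0]],[1,[0.18,-0.68,0],[0,0,0]],[1,[0.18,-0.68,0],[0,0,0]],[1,[0,0,0],[0,0,0]]]'
python3 - <<'E'
from h import *
st();p=viewer.camera('side');q=viewer.camera('top')
for s in (p,q): print([(n,find(mark_of,n,s)) for n in ('foot_edge','bottle')])
for n in ('side','top'):
  for r in mark_of('bottle',p if n=='side' else q)[:1]: print(to_s(W(p if n=='side' else q,r['location'])))
E
```

```text
clock: 9.32
position: [0.4978, 0.0179, 0.0821]
ee_rot: [-0.259, 0.658, -0.08, 0.702]
ft_force: [0.4, 0.5, 0.8]
grip_width: -0.002
t 9.32 tcp [497.8  17.9  82.1] stand [-91.   -1.2] xaxis [ 0.12  -0.454 -0.883] jaw deg 15.0 f [0.4 0.5 0.8] g -0.0
[('foot_edge', [([502, 4, 28], 0.61)]), ('bottle', [([509, -15, 29], 0.78)])]
[('foot_edge', []), ('bottle', [([509, -17, 33], 0.84)])]
[-56.48697076   0.71530493]
[-54.44183611   0.87005019]
```

```bash

python3 -m crank '[[1,[0.05,-0.19,0],[0,0,0]],[1,[0.05,-0.19,0],[0,0,0]],[1,[0.05,-0.19,0],[0,0,0]],[1,[0.05,-0.19,0],[0,0,0]],[1,[0.05,-0.19,0],[0,0,0]],[1,[0.05,-0.19,0],[0,0,0]],[1,[0.03,-0.1,0],[0,0,0]],[1,[0.03,-0.1,0],[0,0,0]],[1,[0.03,-0.1,0],[0,0,0]],[1,[0.03,-0.1,0],[0,0,0]],[1,[0,0,0],[0,0,0]],[1,[0,0,0],[0,0,0]]]'
cat > look.py <<'E'
from h import *
st()
for n in ('side','top'):
  p=viewer.camera(n)
  for k in ('bottle','foot_edge','cradle_seat'):
    for r in mark_of(k,p)[:1]: w=W(p,r['location']);print(n,k,to_s(w).round(1),round(w[2]*1000),round(r['conf'],2))
  cv2.imwrite('pics/%s_last.png'%n,p['frame'][:,:,::-1])
E
python3 look.py
```

```text
clock: 10.72
position: [0.5019, 0.0043, 0.082]
ee_rot: [-0.26, 0.658, -0.079, 0.702]
ft_force: [0.5, 0.3, -0.4]
grip_width: 0.001
t 10.72 tcp [501.9   4.3  82. ] stand [-76.8  -0.8] xaxis [ 0.121 -0.453 -0.883] jaw deg 15.1 f [ 0.5  0.3 -0.4] g 0.0
side bottle [-43.8  -1.7] 31 0.82
side foot_edge [-74.1  -0.3] 28 0.71
side cradle_seat [-33.4   1.5] 28 0.93
top bottle [-37.3   1.3] 28 0.71
top foot_edge [-71.6   1.7] 31 0.56
top cradle_seat [-32.4   0.3] 27 0.94
```

```bash

python3 -m crank '[[1,[0.02,-0.08,0],[0,0,0]],[1,[0.02,-0.08,0],[0,0,0]],[1,[0.02,-0.08,0],[0,0,0]],[1,[0.02,-0.08,0],[0,0,0]],[1,[0.02,-0.08,0],[0,0,0]],[1,[0.02,-0.08,0],[0,0,0]],[1,[0.02,-0.08,0],[0,0,0]],[1,[0,0,0],[0,0,0]],[1,[0,0,0],[0,0,0]],[1,[0,0,0],[0,0,0]]]'
python3 look.py; python3 -c "
import cv2
a=cv2.imread('pics/side_last.png')[130:240,230:340]
cv2.imwrite('pics/e.png',cv2.resize(a,None,fx=5,fy=5,interpolation=2))"
```

```text
clock: 11.95
position: [0.5034, -0.0013, 0.0821]
ee_rot: [-0.26, 0.658, -0.079, 0.702]
ft_force: [-0.1, 0.6, 0.1]
grip_width: 0.001
t 11.95 tcp [503.4  -1.3  82.1] stand [-71.   -0.9] xaxis [ 0.121 -0.453 -0.883] jaw deg 15.1 f [-0.1  0.6  0.1] g 0.0
side bottle [-34.9  -0.4] 29 0.81
side foot_edge [-73.3  -3.1] 28 0.62
side cradle_seat [-33.6  -0.2] 30 0.61
top bottle [-31.4  -1.2] 31 0.55
top foot_edge [-69.3   3.7] 30 0.79
top cradle_seat [-35.3  -2.7] 29 0.91
```

View pics/e.png

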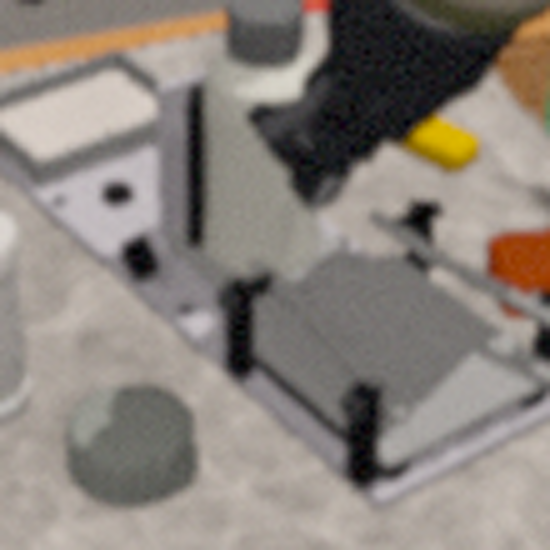

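The bottle stands against the black strips of the upright cradle, within 2–3 mm of the seat. I'll ease it a little further.

```bash

python3 -m crank '[[1,[0.01,-0.05,0],[0,0,0]],[1,[0.01,-0.05,0],[0,0,0]],[1,[0.01,-0.05,0],[0,0,0]],[1,[0,0,0],[0,0,0]],[1,[0,0,0],[0,0,0]],[1,[0,0,0],[0,0,0]],[1,[0.01,-0.05,0],[0,0,0]],[1,[0.01,-0.05,0],[0,0,0]],[1,[0.01,-0.05,0],[0,0,0]],[1,[0,0,0],[0,0,0]],[1,[0,0,0],[0,0,0]],[1,[0,0,0],[0,0,0]]]'
python3 look.py
```

```text
clock: 13.35
position: [0.5041, -0.0042, 0.0821]
ee_rot: [-0.26, 0.658, -0.079, 0.702]
ft_force: [-1.0, 3.7, 1.7]
grip_width: -0.003
t 13.35 tcp [504.1  -4.2  82.1] stand [-68.  -1.] xaxis [ 0.122 -0.453 -0.883] jaw deg 15.1 f [-1.   3.7  1.7] g -0.0
side bottle [-32.6  -1.7] 36 0.86
side foot_edge [-74.7  -1.5] 33 0.7
side cradle_seat [-32.7   4.3] 30 0.69
top foot_edge [-71.4   2.7] 35 0.84
top cradle_seat [-31.4  -0.1] 29 0.71
```

```bash

python3 -m crank '[[1,[-0.05,0.2,0],[0,0,0]],[1,[-0.05,0.2,0],[0,0,0]],[1,[0,0,0],[0,0,0]],[1,[0,0,0],[0,0,0]],[1,[0,0,0],[0,0,0]],[1,[0,0,0],[0,0,0]],[1,[0,0,0],[0,0,0]],[1,[-0.05,0.2,0.5],[0,0,0]],[1,[0,0,1],[0,0,0]],[1,[0,0,1],[0,0,0]],[1,[0,0,0.8],[0,0,0]],[1,[0,0,0],[0,0,0]]]'
python3 look.py
```

```text
clock: 14.75
position: [0.5035, 0.0021, 0.1172]
ee_rot: [-0.259, 0.657, -0.079, 0.703]
ft_force: [0.2, 0.1, 0.8]
grip_width: -0.003
t 14.75 tcp [503.5   2.1 117.2] stand [-74.2   0.2] xaxis [ 0.124 -0.452 -0.883] jaw deg 15.1 f [0.2 0.1 0.8] g -0.0
side bottle [-35.9  -1.8] 31 0.6
side foot_edge [-76.3  -2.4] 25 0.88
side cradle_seat [-31.2   3.2] 30 0.56
top bottle [-31.5  -3. ] 31 0.83
top foot_edge [-71.4   4.6] 33 0.55
top cradle_seat [-34.   1.] 27 0.6
```

Backed off, bottle and cradle remain home. Now I'll tip them.

```bash

python3 -m crank '[[1,[0.07,-0.25,-0.2],[0,0,0]],[1,[0.07,-0.25,-0.2],[0,0,0]],[1,[0.07,-0.25,0],[0,0,0]],[1,[0.08,-0.29,0],[0,0,0]],[1,[0.08,-0.29,0],[0,0,0]],[1,[0.08,-0.29,0],[0,0,0]],[1,[0.08,-0.29,0],[0,0,0]],[1,[0.08,-0.29,0],[0,0,0]],[1,[0,0,0],[0,0,0]]]'
python3 look.py
```

```text
clock: 15.9
position: [0.5086, -0.0212, 0.1111]
ee_rot: [-0.26, 0.658, -0.08, 0.702]
ft_force: [0.9, 0.5, 0.3]
grip_width: 0.003
t 15.9 tcp [508.6 -21.2 111.1] stand [-50.4  -1.1] xaxis [ 0.121 -0.454 -0.883] jaw deg 15.0 f [0.9 0.5 0.3] g 0.0
side bottle [-32.2  -3.3] 39 0.73
side foot_edge [-72.1  -2.1] 43 0.7
side cradle_seat [-33.4   2.6] 36 0.63
top bottle [-31.9  -1.5] 37 0.96
top foot_edge [-70.9   2.8] 46 0.76
top cradle_seat [-31.8   0.4] 36 0.84
```

```bash

python3 -m crank '[[1,[0.08,-0.29,0],[0,0,0]],[1,[0.08,-0.29,0],[0,0,0]],[1,[0.08,-0.29,0],[0,0,0]],[1,[0.08,-0.29,0],[0,0,0]],[1,[0.08,-0.29,0.1],[0,0,0]],[1,[0.08,-0.29,0.1],[0,0,0]],[1,[0.08,-0.29,0.1],[0,0,0]],[1,[0.08,-0.29,0.1],[0,0,0]],[1,[0.08,-0.29,0.1],[0,0,0]],[1,[0,0,0],[0,0,0]]]'
python3 look.py
```

```text
clock: 17.13
position: [0.5158, -0.0473, 0.1162]
ee_rot: [-0.26, 0.658, -0.08, 0.702]
ft_force: [-0.2, 1.0, -0.1]
grip_width: 0.003
t 17.13 tcp [515.8 -47.3 116.2] stand [-23.3  -1.1] xaxis [ 0.121 -0.454 -0.883] jaw deg 15.0 f [-0.2  1.  -0.1] g 0.0
side bottle [-30.4  -2.7] 46 0.96
side foot_edge [-62.5   0.1] 66 0.94
side cradle_seat [-25.9   0.8] 45 0.91
top bottle [-25.5   1. ] 46 0.82
top foot_edge [  71.6 -148.9] -2 0.45
top cradle_seat [-2.  -4.5] 27 0.74
```

```bash

python3 -m crank '[[1,[0.08,-0.29,0.1],[0,0,0]],[1,[0.08,-0.29,0.1],[0,0,0]],[1,[0.08,-0.29,0.2],[0,0,0]],[1,[0.08,-0.29,0.2],[0,0,0]],[1,[0,0,0],[0,0,0]],[1,[0,0,0],[0,0,0]],[1,[0,0,0],[0,0,0]],[1,[0,0,0],[0,0,0]]]'
python3 look.py
```

```text
clock: 18.2
position: [0.5189, -0.0579, 0.122]
ee_rot: [-0.26, 0.658, -0.079, 0.702]
ft_force: [0.4, 0.4, 0.0]
grip_width: -0.001
t 18.2 tcp [518.9 -57.9 122. ] stand [-12.3  -0.9] xaxis [ 0.121 -0.453 -0.883] jaw deg 15.1 f [0.4 0.4 0. ] g -0.0
side bottle [-26.7  -0.3] 50 0.85
side foot_edge [-56.5  -3.6] 73 0.88
side cradle_seat [-25.2   0.1] 45 0.82
top bottle [-26.3  -3.8] 48 0.76
top foot_edge [-102.3  124.3] 4 0.31
top cradle_seat [-26.2  -3.7] 49 0.65
```

```bash

python3 -m crank '[[1,[0,0,0],[0,0,0]],[1,[0,0,0],[0,0,0]],[1,[0,0,0],[0,0,0]],[1,[0,0,0],[0,0,0]],[1,[0,0,0],[0,0,0]],[1,[0,0,0],[0,0,0]],[1,[0,0,0],[0,0,0]],[1,[0,0,0],[0,0,0]]]'
python3 look.py
```

```text
clock: 19.27
position: [0.5189, -0.058, 0.122]
ee_rot: [-0.26, 0.658, -0.079, 0.702]
ft_force: [0.2, -0.7, -0.8]
grip_width: -0.001
t 19.27 tcp [518.9 -58.  122. ] stand [-12.2  -0.9] xaxis [ 0.121 -0.453 -0.883] jaw deg 15.1 f [ 0.2 -0.7 -0.8] g -0.0
side bottle [-1.8 -0.7] 21 0.65
side foot_edge [-58.4   0.2] 70 0.82
side cradle_seat [-23.8   1.8] 47 0.69
top foot_edge [-3.6 -2.7] 28 0.56
top cradle_seat [-27.2  -2.3] 44 0.65
```

Not falling on its own yet (about 0.67 rad), so I'll push further.

```bash

python3 -m crank '[[1,[0.08,-0.29,0],[0,0,0]],[1,[0.08,-0.29,0],[0,0,0]],[1,[0.08,-0.29,0],[0,0,0]],[1,[0.08,-0.29,0],[0,0,0]],[1,[0.08,-0.29,0],[0,0,0]],[1,[0.08,-0.29,0],[0,0,0]],[1,[0,0,0],[0,0,0]],[1,[0,0,0],[0,0,0]],[1,[0,0,0],[0,0,0]],[1,[0,0,0],[0,0,0]],[1,[0,0,0],[0,0,0]],[1,[0,0,0],[0,0,0]]]'
python3 look.py;  python3 -c "
import cv2
a=cv2.imread('pics/side_last.png')[110:240,210:360]
cv2.imwrite('pics/f.png',cv2.resize(a,None,fx=4,fy=4,interpolation=2))"
```

```text
clock: 20.67
position: [0.5238, -0.0752, 0.122]
ee_rot: [-0.26, 0.658, -0.079, 0.702]
ft_force: [0.1, -0.0, 0.2]
grip_width: 0.001
t 20.67 tcp [523.8 -75.2 122. ] stand [ 5.7 -0.8] xaxis [ 0.121 -0.453 -0.883] jaw deg 15.1 f [ 0.1 -0.   0.2] g 0.0
side bottle [-15.7  -0.6] 53 0.68
side foot_edge [-38.6  -1.3] 85 0.81
side cradle_seat [-14.9  -1.6] 54 0.95
top bottle [-11.7  -1.5] 56 0.56
top foot_edge [-123.7 -125.7] 0 0.65
top cradle_seat [-22.2 163.9] 1 0.25
```

View pics/f.png

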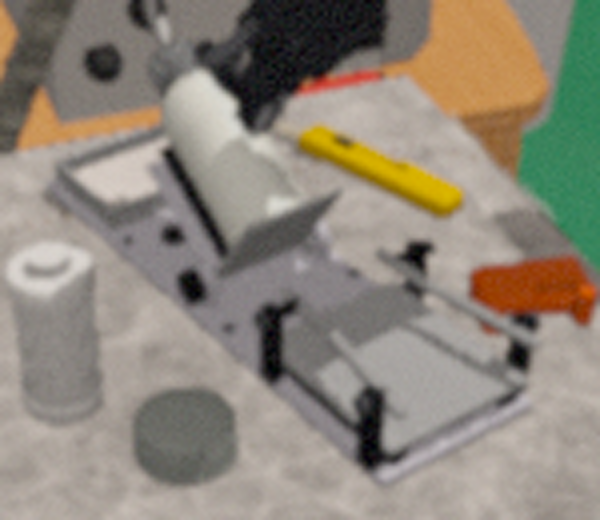

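The bottle lies seated in the tilting cradle at about 1 rad (bottle around pixel (230,160), plate at (280,230)) and is going down. I'll let it fall, raising the tool out of the way.

```bash

python3 -m crank '[[1,[-0.05,0.2,0.5],[0,0,0]],[1,[-0.1,0.4,1],[0,0,0]],[1,[-0.2,0.8,2],[0,0,0]],[1,[-0.2,0.8,3],[0,0,0]],[1,[-0.2,0.8,3],[0,0,0]],[1,[0,0,0],[0,0,0]],[1,[0,0,0],[0,0,0]],[1,[0,0,0],[0,0,0]],[1,[0,0,0],[0,0,0]],[1,[0,0,0],[0,0,0]],[1,[0,0,0],[0,0,0]],[1,[0,0,0],[0,0,0]]]'
python3 -m crank '[[1,[0,0,0],[0,0,0]],[1,[0,0,0],[0,0,0]],[1,[0,0,0],[0,0,0]],[1,[0,0,0],[0,0,0]],[1,[0,0,0],[0,0,0]],[1,[0,0,0],[0,0,0]],[1,[0,0,0],[0,0,0]],[1,[0,0,0],[0,0,0]],[1,[0,0,0],[0,0,0]],[1,[0,0,0],[0,0,0]],[1,[0,0,0],[0,0,0]],[1,[0,0,0],[0,0,0]]]'
python3 look.py
```

```text
clock: 22.07
position: [0.516, -0.0456, 0.2165]
ee_rot: [-0.26, 0.658, -0.08, 0.702]
ft_force: [-0.4, -0.0, -0.5]
grip_width: 0.004
clock: 23.07
position: [0.5162, -0.0454, 0.217]
ee_rot: [-0.26, 0.658, -0.079, 0.702]
ft_force: [-0.3, -0.0, 0.3]
grip_width: 0.002
t 23.07 tcp [516.2 -45.4 217. ] stand [-25.1  -0.1] xaxis [ 0.121 -0.453 -0.883] jaw deg 15.1 f [-0.3 -0.   0.3] g 0.0
side bottle [ 0.9 -1.8] 58 0.93
side foot_edge [-0.3 -2.2] 100 0.94
side cradle_seat [1.  2.1] 54 0.7
top bottle [ 4.  -0.1] 56 0.76
top foot_edge [0.9 2.8] 99 0.54
top cradle_seat [0.2 1.7] 58 0.89
```

```bash

python3 -m crank '[[1,[-0.3,1,2],[0,0,0]],[1,[-0.3,1,2],[0,0,0]],[1,[0,0,0],[0,0,0]],[1,[0,0,0],[0,0,0]],[1,[0,0,0],[0,0,0]],[1,[0,0,0],[0,0,0]],[1,[0,0,0],[0,0,0]],[1,[0,0,0],[0,0,0]],[1,[0,0,0],[0,0,0]],[1,[0,0,0],[0,0,0]],[1,[0,0,0],[0,0,0]],[1,[0,0,0],[0,0,0]]]'
python3 look.py;  python3 - <<'E'
from h import *
p=viewer.camera('side')
for k in ('rail_clamp','box_cutter','photo_eye','ink_filter','loose_cap'): print(k,find(mark_of,k,p))
cv2.imwrite('pics/g.png',cv2.resize(p['frame'][110:240,210:360],None,fx=4,fy=4,interpolation=2)[:,:,::-1])
E
```

```text
clock: 24.47
position: [0.5102, -0.0254, 0.257]
ee_rot: [-0.26, 0.658, -0.079, 0.702]
ft_force: [0.7, -0.3, -0.3]
grip_width: -0.001
t 24.47 tcp [510.2 -25.4 257. ] stand [-45.9  -0.6] xaxis [ 0.121 -0.454 -0.883] jaw deg 15.1 f [ 0.7 -0.3 -0.3] g -0.0
side bottle [2.3 0.3] 57 0.78
side foot_edge [ 0.1 -2.1] 94 0.58
side cradle_seat [1.9 4.2] 58 0.74
top bottle [5.8 1.2] 61 0.97
top foot_edge [-0.   1.9] 97 0.79
top cradle_seat [ 0.4 -3.3] 56 0.84
rail_clamp [([368, 23, 2], 0.77)]
box_cutter [([403, -174, 4], 0.93)]
photo_eye [([674, 1, -4], 0.75)]
ink_filter [([675, 2, -6], 0.79)]
loose_cap [([615, 65, -1], 0.91)]
```

View pics/g.png

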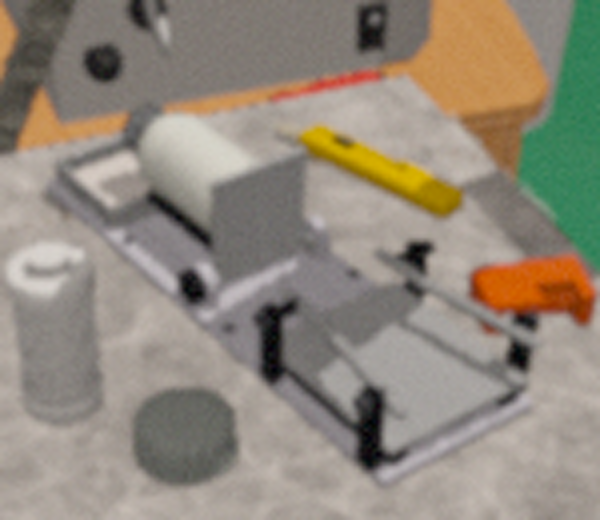

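The cradle is fully down, with the bottle lying in it and its cap over the tray. The foot plate stands upright around pixel (260,210), and the arm is clear.

```bash
python3 -c "
from h import *
print(manip.hand_in());st()"
```

```text
the job is handed in; nothing more can be done
None
the job is handed in; nothing more can be done
```

The job is handed in at about 24.5 s on the robot's clock; `hand_in` gives no verdict. I pushed the empty cradle upright, slid the bottle along the lane until it stood home, and tipped both over together with the fingers shut.

**Step 1, cradle upright:** the free edge of the foot plate was measured about 30 mm above the bench while the bottle was still far down the lane.

**Step 2, bottle home:** the networks put the bottle within about 1–3 mm of its seat. The largest force I read was about 4 N, taken only at the end of each move. At the end of this push the cradle had tilted slightly, so I backed off and it settled upright with the bottle still home.

**Step 3, tipped over:** the cradle did not go down by itself at about 0.6–0.7 rad as expected, so I pushed it to about 1 rad and it fell from there.

**Last checks:**
- **Cradle:** the foot plate edge is 94–97 mm up, so it is fully down.
- **Bottle:** its underside is measured within about 4–7 mm of the seat, against a 12 mm limit and readings good to about 4 mm. The picture shows it lying in the cradle with its cap over the tray.
- **Arm:** it is clear of everything, with no force reading beyond noise.
- **Other things:** the clamp, cutter, filter and loose cap are where they were, within the networks' accuracy.
- **Photo eye:** I could not confirm its position. The network missed it or mistook something else for it each time, but the arm never went near it.

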